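# Cap the sprinkle tin and hold the box lid open

### The job

I have just refilled the round sprinkle tin: put its cap, which lies on the trivet, squarely and fully down onto the tin standing upright on the slab, and let go of it. Then lift the hinged lid of the steel box and hold it open at 45 degrees with the gripper so that I can pack things in; the lid falls shut by itself, so finish while still holding it there, and do not let go. Leave all the other things where they stand.

Things in the scene. Friction and masses are not known exactly. Their poses are not given: they have to be found in the camera images.
- tin: round aluminium sprinkle tin, loose, standing upright, about 300 g: body 64 mm across and 75 mm high, then a shoulder and above it a narrower neck 52 mm across and 15 mm high with sprinkle holes in its flat top (total height 90 mm). Origin: centre of the underside, z up along its axis.
- cap: round aluminium push-over cap for the tin, loose, 60 g, mouth down on the trivet: 64 mm across, 20 mm high, plus a dark wooden knob 22 mm across and 26 mm high (total 46 mm). Open below, 57 mm across inside, 16 mm deep: it drops over the neck with 2.5 mm play all round and rests on the shoulder. Origin: centre of the rim's underside, z up; seated, it is 75 mm above the tin's origin.
- trivet: green silicone trivet, a disc 150 mm across and 6 mm thick, does not move. Origin: centre of the underside.
- lid (a joint): angle of the steel box's lid in rad: 0 shut, grows as its front edge is lifted, 1.7 at the stop; 0.785 is 45 degrees. It hinges freely along the box's far edge, weighs 0.3 to 0.6 kg and falls shut when let go.
- lid_handle (a point): middle of the lid's bar handle: a round dark steel bar 12 mm thick, 120 mm long, parallel to the hinge, on two end legs, its centre 42 mm above the lid's top face and 34 mm behind its front edge. Axes turn with the lid: y along the bar, x from the front edge to the hinge, z out of the lid's top face.
- lid_hinge (a point): middle of the lid's hinge line, on the far upper edge of the box; y along the hinge line, and turning about +y opens the lid. From here the handle's middle is 140 mm towards the front (-x of the lid) and 48 mm out (+z of the lid).
- box: open steel box, fixed to the slab, 170 mm deep (x), 220 mm wide (y), 100 mm high, with the 6 mm lid on top. Origin: centre of the underside; x points from its front to the hinge side.
- tumbler: glass tumbler, loose, 72 mm across the rim, 105 mm high; a bystander. Origin: centre of the underside.
- jar: amber glass spice jar with a steel lid, loose, 62 mm across, 100 mm high; a bystander. Origin: centre of the underside.
- bottle: green glass sauce bottle, loose, 56 mm across, 145 mm high; a bystander. Origin: centre of the underside.
- tongs: bamboo tongs lying flat, loose, 250 mm long (x), about 50 mm wide, 18 mm high; a bystander. Origin: centre of the underside.
- matches: cardboard matchbox lying flat, loose, 65 x 110 x 22 mm; a bystander. Origin: centre of the underside.
There are look-alikes about, which are no part of the job. Leave any blue or pink look-alike of the cap alone.

How it is judged (in metres and radians):
On the way:
1. the cap sits fully down on the upright tin, let go of, with the box lid still shut (horizontal distance between cap and tin below 0.006 m and z of cap in the frame of tin between 0.07 and 0.079 m and angle between the z axis of cap and the z axis of tin, either way round below 0.1 rad and angle between cap's own z axis and vertical below 0.15 rad and angle between tin's own z axis and vertical below 0.1 rad and height (world z) of tin below 0.01 m and contact force between the fingers and cap below 0.1 N and value of joint lid below 0.15 rad), for 0.3 s.
At the end, for the whole second after the job is handed in: The lid is held still by the gripper's fingers (they touch it with more than 0.5 N) at 45 degrees, give or take 8 degrees (0.645 to 0.925 rad), and the cap sits fully down on the upright tin: centres within 6 mm, cap origin 70 to 79 mm above the tin's, axes within 0.1 rad, tin standing on the slab (horizontal distance between cap and tin below 0.006 m and z of cap in the frame of tin between 0.07 and 0.079 m and angle between the z axis of cap and the z axis of tin, either way round below 0.1 rad and angle between cap's own z axis and vertical below 0.15 rad and angle between tin's own z axis and vertical below 0.1 rad and height (world z) of tin below 0.01 m and value of joint lid between 0.645 and 0.925 rad and velocity of joint lid between -0.1 and 0.1 rad/s and contact force between the fingers and lid above 0.5 N); the arm keeps its last pose, push and grip.
It fails at once if the tumbler, jar or bottle is shifted by more than 40 mm or knocked over (distance of any of tumbler, jar, bottle from where it was at the start of the episode above 0.04 m or angle between any of tumbler, jar, bottle's own z axis and vertical above 0.6 rad).
It fails at once if the tongs or matchbox are shifted by more than 40 mm (distance of any of tongs, matches from where it was at the start of the episode above 0.04 m).
It also fails if it takes over 51 s, if anything falls off the work surface, if the arm or the gripper's body presses on something with over 40 N, if the wrist force passes 120 N, or if a joint passes its speed limit or range.

### The arm

A 7-joint arm with a two-finger parallel gripper is mounted at the origin on the work surface. World frame = base frame: x ahead of the robot, y to its left, z up, the work surface at z = 0. Lengths are in m, angles in degrees, forces in N, time in s.
With the tool pointing down it reaches from about 0.425 to 0.875 m from the base axis. Payload 4.7 kg.
Tool frame: the origin (TCP) lies between the finger pads; the fingertips stand 19 mm ahead of it and the grasp point (between the pads) is the TCP; x points along the fingers, z is the direction in which the jaws open and shut, and the axes are right-handed (so a half turn about x gives the same grasp; the last joint's range is limited). The gripper opens to 87 mm and grips with 3 to 60 N. Pads are 19 mm wide; open, the fingers measure 117 mm over their backs; the gripper's body (75 mm by 190 mm) begins 51 mm behind the grasp point.
Start: joints at [74.146, 18.392, -4.016, 83.108, 1.295, 78.541, -3.26], TCP at [0.186, -0.623, 0.242] pointing down, gripper open.
Joint ranges: [-163.93, 163.93], [-17.29, 119.83], [-79.2, 71.16], [3.27, 140.29], [-89.18, 269.18], [5.43, 117.66], [-154.24, 154.24]. Speed limits (degrees/s): [147.25, 147.25, 180, 180, 180, 180, 180].

### API

Orientations are given as [roll, pitch, yaw] about the fixed x, y, z axes, in that order (R = Rz(yaw) Ry(pitch) Rx(roll)).
In Python, from cell import monitor, read_camera, camera_model, env, regions_of gives the robot as it stands. The module is installed in compiled form; this text tells all that it offers.
- The arm moves only by the tool step_arm, never from a script. Its argument "deltas" is a list of rows, each a list of 5 numbers: the gripper's target within -1 to 1 (fully open at 1, half-way at 0, shut at -1), then the shift along the tool's x, y, z in m, then the turn about the tool's x in degrees. A call has 1 to 12 rows; each row is the pose to reach, as a shift and turn from the pose commanded when the call began, along the tool's axes at that moment; what a row does not reach only later rows make up. A row lasts 1/8 s, in which the tool goes at most 62.5 mm and 10.7 degrees, less where a joint would pass 70% of its speed; a pose out of reach is approached as far as the arm can. A call with a gripper value outside its range is refused whole. The fingers move at their own pace and stop on an object; "newtons" is the grip in N (left out, the last holds). Time passes only in rows, so rows that repeat a pose let the fingers close. It gives the time, the measured TCP pose, the force and the opening at its end, in the units of the state.
- monitor.get_obs(): the state, without advancing time (a new reading comes with each control period).
- read_camera(name): name is "side" or "top"; returns (picture, depth): 480x640x3 uint8, red, green, blue; 480x640 float32, m along the optical axis (not along the pixel's ray), 0 where there is no reading.
- camera_model(name): a dict with "fx", "fy", "cx", "cy" (pixels), "xyz" and "attitude" of the camera in the world. Camera axes: x right, y down, z forward; pixel columns grow to the right and rows downward; lengths in m; the calibration is good to about 2 mm. A picture is of the moment at which its call begins. camera_model takes no time and is no camera call.
- env.sign_off(): hands the job in, once; it reports no verdict.
Trained networks look in the newest picture that a camera, given by its name, has taken for a name from the list of things; names that differ only in an ending like _2 or _b are one class to them, and where a whole thing is asked for, a point or a joint stands for the part that bears it (a point fixed in the world has none). Each returns a list of dicts, best first, with "p" (0 to 1); they miss things now and then, are a little off and sometimes report something else, mostly with a low value. They report only what shows in the picture. A call takes as long as a camera call. They do not tell look-alikes from the thing itself.
- regions_of(camera, thing): "pixels" (480x640 bool, what is visible of it) and "pixel" ([column, row] in pixels, amid what is visible of it).
The state is a dict: "time_s": time; "qpos": joint angles; "joint_velocities": joint speeds; "effort": joint torques, N m; "tool_pos": TCP position; "tool_rot": TCP orientation; "force": force on the tool from outside, world axes, zero at the start; "wrist_torque": the same for the moment, N m; "grip_width": finger opening in m.
Only numpy, scipy, OpenCV 4.12 (cv2) and the standard library are available. Lean on these libraries where they do the work, as an engineer would, in place of code of your own. Each camera call takes 0.05 s, during which the arm holds its last target. There are 200 camera calls.

## Working session

There is one attempt and no reset: what is moved stays moved. The work goes in short steps, Python scripts to look and compute and a tool call to move; the robot and the scene stay as the last step left them, time stands still between calls to the robot, and variables do not carry over. Pictures are saved under pics/ and viewed, about 8 in all and at most 12, crops included, and the job is handed in when it is done.

Besides the shell and the picture viewer there is one more tool, called after "Emit:" as name(argument=value, ...) on one line, values as JSON. step_arm: Moves the arm, as the interface text tells. Its arguments: {"type":"object","properties":{"deltas":{"type":"array"},"newtons":{"type":"number"}},"required":["deltas"]}

```bash
mkdir -p pics; cat > h.py <<'E'
import numpy as np, cv2
from scipy.spatial.transform import Rotation as R
from cell import monitor, read_camera, camera_model, env, regions_of
def pts(name, depth, mask=None):
    m=camera_model(name); 
    v,u=np.nonzero((depth>0) if mask is None else (mask&(depth>0)))
    z=depth[v,u]; P=np.c_[(u-m['cx'])/m['fx']*z,(v-m['cy'])/m['fy']*z,z]
    return P@att(m).T+np.array(m['xyz'])
def att(m):
    a=np.array(m['attitude'],float)
    return a if a.shape==(3,3) else R.from_euler('xyz',a,degrees=True).as_matrix()
E
python3 - <<'E'
from h import *
for c in ('top','side'):
    print(camera_model(c)); p,d=read_camera(c); cv2.imwrite(f'pics/{c}0.png',p[...,::-1]); np.save(f'{c}0.npy',d)
    P=pts(c,d); print(np.percentile(P,[1,10,50,90,99],axis=0).round(3))
    for t in ('tin','cap','trivet','lid','lid_handle','box','tumbler','jar','bottle','tongs','matches'):
        for r in regions_of(c,t)[:4]:
            Q=pts(c,d,r['pixels'])
            if len(Q): print(c,t,round(r['p'],2),np.round(r['pixel']),len(Q),'med',np.median(Q,0).round(3),'lo',np.percentile(Q,2,axis=0).round(3),'hi',np.percentile(Q,98,axis=0).round(3), p[r['pixels']].mean(0).round())
print(monitor.get_obs())
E
```

```text
{'fx': 486.1170859914437, 'fy': 486.1170859914437, 'cx': 312.72261659844395, 'cy': 240.8916968303801, 'xyz': array([ 0.2989114 , -0.02256642,  1.16750412]), 'attitude': array([-169.1286678 ,    1.98140104,  -90.41632374])}
[[-8.000e-03 -1.233e+00 -7.510e-01]
 [ 8.700e-02 -6.130e-01 -5.060e-01]
 [ 5.240e-01 -0.000e+00  1.000e-03]
 [ 1.436e+00  6.490e-01  5.800e-02]
 [ 1.444e+00  1.270e+00  2.280e-01]]
top tin 0.72 [407. 199.] 8462 med [ 0.592 -0.2    0.107] lo [ 0.513 -0.31   0.019] hi [ 0.688 -0.092  0.154] [153. 150. 149.]
top tin 0.59 [155. 225.] 870 med [0.56  0.383 0.078] lo [0.536 0.364 0.004] hi [0.595 0.419 0.094] [160. 156. 155.]
top cap 0.84 [135. 280.] 552 med [0.428 0.447 0.021] lo [0.401 0.422 0.01 ] hi [0.456 0.48  0.049] [186. 129. 141.]
top cap 0.79 [162. 336.] 623 med [0.287 0.367 0.021] lo [0.261 0.341 0.007] hi [0.316 0.4   0.048] [ 61.  87. 138.]
top cap 0.71 [220. 259.] 592 med [0.475 0.234 0.027] lo [0.448 0.207 0.009] hi [0.506 0.266 0.054] [175. 169. 165.]
top cap 0.67 [203. 342.] 609 med [0.286 0.268 0.021] lo [0.258 0.241 0.012] hi [0.315 0.299 0.048] [ 64.  
[... 3282 characters left out ...]
] [177. 176. 177.]
{'time_s': 1.2, 'qpos': array([74.14633251, 18.39228194, -4.01556801, 83.10846584,  1.29396144,
       78.54165734, -3.25946597]), 'joint_velocities': array([ 0.0180462 , -0.00410973, -0.04787218,  0.08836556, -0.0296765 ,
        0.03932429,  0.01350898]), 'effort': array([-1.20718887e-04, -4.91112256e+01, -4.03503198e-01, -3.12768531e+01,
       -6.36923639e-02,  3.35733499e-02,  5.51616097e-06]), 'tool_pos': array([ 0.1863411 , -0.62272475,  0.24157436]), 'tool_rot': array([ -36.38733929,   89.99668322, -109.7250325 ]), 'force': array([-0.26672893,  1.20710224, -0.52642119]), 'wrist_torque': array([0.06155165, 0.05555544, 0.04163933]), 'grip_width': 0.08702899058427611}
```

View pics/top0.png

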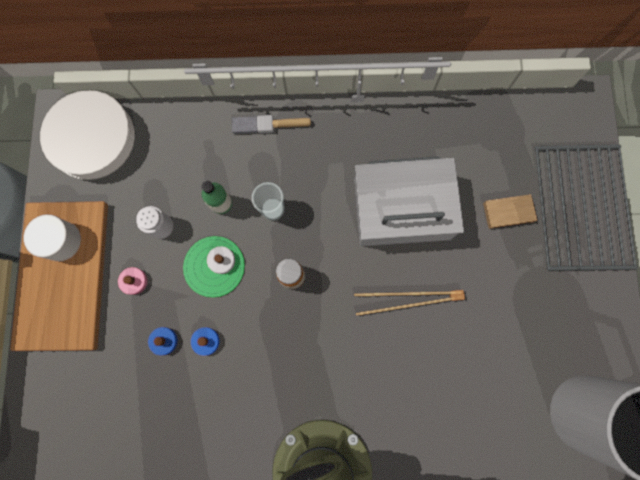

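View pics/side0.png

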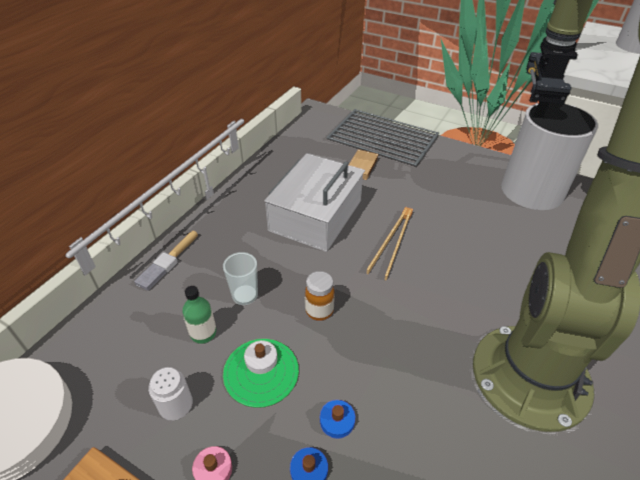

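```bash
python3 - <<'E'
from h import *
o=monitor.get_obs()
print(R.from_euler('xyz',o['tool_rot'],degrees=True).as_matrix().round(4))
P=np.vstack([pts(c,np.load(c+'0.npy')) for c in('top','side')])
def show(n,cx,cy,r,zlo,zhi):
    m=(np.hypot(P[:,0]-cx,P[:,1]-cy)<r)&(P[:,2]>zlo)&(P[:,2]<zhi);Q=P[m]
    print(n,len(Q),Q.mean(0).round(4),(Q.min(0)/2+Q.max(0)/2).round(4),np.percentile(Q,2,axis=0).round(4),np.percentile(Q,98,axis=0).round(4))
    # min enclosing circle
    print('  circ',cv2.minEnclosingCircle(Q[:,:2].astype(np.float32)))
show('knobtop',.475,.236,.045,.044,.06)
show('captop',.475,.236,.045,.022,.032)
show('neck top',.565,.39,.05,.086,.1)
show('handle',.55,-.2,.12,.142,.17)
show('lidtop',.6,-.2,.16,.100,.112)
E
```

```text
[[-0.000e+00  9.580e-01  2.867e-01]
 [-1.000e-04  2.867e-01 -9.580e-01]
 [-1.000e+00 -0.000e+00  0.000e+00]]
knobtop 172 [0.477  0.238  0.0517] [0.4778 0.2373 0.0502] [0.4676 0.2277 0.0447] [0.4874 0.2479 0.0556]
  circ ((0.4780255854129791, 0.23737289011478424), 0.011572718620300293)
captop 1056 [0.4763 0.2388 0.0269] [0.4784 0.2374 0.027 ] [0.4487 0.2085 0.0228] [0.5067 0.2667 0.0306]
  circ ((0.4786403477191925, 0.2373933494091034), 0.03304954245686531)
neck top 1024 [0.5668 0.3949 0.0908] [0.5678 0.3949 0.0914] [0.5441 0.3713 0.0869] [0.5909 0.4179 0.0943]
  circ ((0.5677852034568787, 0.39425578713417053), 0.02699144370853901)
handle 539 [ 0.5457 -0.2019  0.1537] [ 0.5471 -0.2043  0.151 ] [ 0.5389 -0.2666  0.1469] [ 0.5534 -0.1414  0.1581]
  circ ((0.5498296022415161, -0.20425176620483398), 0.06556147336959839)
lidtop 10956 [ 0.6019 -0.1976  0.1074] [ 0.6026 -0.2019  0.106 ] [ 0.5149 -0.3098  0.1033] [ 0.6885 -0.0926  0.111 ]
  circ ((0.5998365879058838, -0.20158667862415314), 0.14116786420345306)
```

Emit:
step_arm(deltas=[[1,0,0.056,-0.029,0],[1,0,0.111,-0.057,0],[1,0,0.167,-0.086,0],[1,0,0.223,-0.115,0],[1,0,0.279,-0.143,0],[1,0,0.335,-0.172,0],[1,0,0.35,-0.18,0],[1,0,0.369,-0.239,0],[1,0,0.387,-0.299,0],[1,0,0.406,-0.359,0],[1,0,0.425,-0.418,0],[1,0,0.444,-0.477,0]])

```text
time_s: 2.7
tool_pos: [0.4747, -0.0375, 0.2419]
tool_rot: [21.8, 89.9, -51.6]
force: [0.6, 0.7, 0.1]
grip_width: 0.0874
```

Emit:
step_arm(deltas=[[1,0,0.019,-0.06,0],[1,0,0.037,-0.12,0],[1,0,0.056,-0.18,0],[1,0,0.075,-0.24,0],[1,0.05,0.082,-0.263,0],[1,0.1,0.082,-0.263,0],[1,0.12,0.082,-0.263,0],[1,0.12,0.082,-0.263,0]])

```text
time_s: 3.7
tool_pos: [0.478, 0.2358, 0.1208]
tool_rot: [-81.5, 89.9, -154.9]
force: [-0.3, 0.0, 0.2]
grip_width: 0.087
```

```bash
cat > st.py <<'E'
from h import *
import sys
o=monitor.get_obs();M=R.from_euler('xyz',o['tool_rot'],degrees=True).as_matrix()
print(o['time_s'],o['tool_pos'].round(4),'q',o['qpos'].round(1),'F',o['force'].round(2),'w',round(o['grip_width'],4));print(M.round(4))
if len(sys.argv)>1:
    g=np.array([float(v) for v in sys.argv[1:4]]);print('delta',(M.T@(g-o['tool_pos'])).round(4))
E
python3 st.py 0.478 0.2374 0.050
python3 - <<'E'
from h import *
P=np.vstack([pts(c,np.load(c+'0.npy')) for c in('top','side')])
m=(P[:,2]>.146)&(P[:,2]<.17)&(np.abs(P[:,0]-.55)<.05)&(np.abs(P[:,1]+.2)<.09);Q=P[m]
for lo,hi in((-.27,-.24),(-.24,-.21),(-.21,-.18),(-.18,-.15),(-.15,-.13)):
    q=Q[(Q[:,1]>lo)&(Q[:,1]<hi)];print(len(q),q.mean(0).round(4))
print(cv2.fitLine(Q[:,:2].astype(np.float32),cv2.DIST_L2,0,.01,.01).ravel(), cv2.minAreaRect(Q[:,:2].astype(np.float32)*1000))
m=(P[:,2]>.1)&(P[:,2]<.112)&(np.abs(P[:,0]-.6)<.13)&(np.abs(P[:,1]+.2)<.15)
print(cv2.minAreaRect(P[m][:,:2].astype(np.float32)*1000))
E
```

```text
3.7 [0.478  0.2358 0.1208] q [  13.5   15.2  -47.9  106.7   12.5   63.7 -112.4] F [-0.35  0.03  0.21] w 0.087
[[-2.000e-03  9.584e-01  2.853e-01]
 [-9.000e-04  2.853e-01 -9.584e-01]
 [-1.000e+00 -2.100e-03  3.000e-04]]
delta [ 0.0708  0.0006 -0.0016]
113 [ 0.5484 -0.2546  0.154 ]
118 [ 0.547  -0.2254  0.1538]
123 [ 0.5455 -0.1951  0.1539]
121 [ 0.5435 -0.1651  0.1541]
55 [ 0.5429 -0.1446  0.1526]
[ 0.05406135 -0.9985376   0.5457204  -0.20245935] ((546.3901977539062, -204.48257446289062), (13.63548755645752, 130.9119415283203), 3.8398375511169434)
((604.1465454101562, -203.0712890625), (183.5315704345703, 230.08428955078125), 3.326566219329834)
```

Emit:
step_arm(deltas=[[1,0.04,0.001,-0.002,0],[1,0.072,0.001,-0.002,0],[1,0.072,0.001,-0.002,0],[-1,0.072,0.001,-0.002,0],[-1,0.072,0.001,-0.002,0],[-1,0.072,0.001,-0.002,0],[-1,0.072,0.001,-0.002,0],[-1,0.072,0.001,-0.002,0]], newtons=25)

```text
time_s: 4.7
tool_pos: [0.4785, 0.2392, 0.0496]
tool_rot: [34.7, 90.0, -38.7]
force: [0.4, 0.7, 0.8]
grip_width: 0.0451
```

```bash
python3 st.py 0.567 0.3945 0.23
```

```text
4.7 [0.4785 0.2392 0.0496] q [  10.4   21.   -45.7  109.9   18.    56.4 -116.8] F [0.44 0.68 0.82] w 0.0451
[[ 1.000e-04  9.580e-01  2.868e-01]
 [-1.000e-04  2.868e-01 -9.580e-01]
 [-1.000e+00  1.000e-04  1.000e-04]]
delta [-0.1804  0.1293 -0.1234]
```

Emit:
step_arm(deltas=[[-1,0,0,0.001,0],[-1,0,0,0.001,0],[-1,0,0,0.001,0],[-1,0,0,0.001,0],[-1,0,0,0.001,0],[-1,-0.04,0,0.001,0],[-1,-0.09,0,0.001,0],[-1,-0.11,0,0.001,0],[-1,-0.11,0,0.001,0]])

```text
time_s: 5.82
tool_pos: [0.4795, 0.2385, 0.1605]
tool_rot: [77.7, 89.9, 4.4]
force: [0.9, -0.2, -1.6]
grip_width: 0.0213
```

```bash
python3 - <<'E'
from h import *
o=monitor.get_obs();t=o['tool_pos'];print(t.round(4),o['grip_width'],o['force'].round(2))
for c in('side','top'):
    p,d=read_camera(c);cv2.imwrite(f'pics/{c}1.png',p[...,::-1]);np.save(f'{c}1.npy',d)
    P=pts(c,d)
    Q=P[(np.hypot(*(P[:,:2]-t[:2]).T)<.04)&(P[:,2]<t[2]-.015)&(P[:,2]>t[2]-.05)]
    print(c,len(Q),np.percentile(Q,[2,50,98],axis=0).round(4) if len(Q) else '')
E
python3 st.py 0.567 0.3945 0.16
```

```text
[0.4795 0.2385 0.1605] 0.021336940299505253 [ 0.94 -0.19 -1.63]
side 330 [[0.4479 0.2109 0.1197]
 [0.4571 0.2396 0.1373]
 [0.4708 0.2618 0.1406]]
top 42 [[0.4522 0.2072 0.1204]
 [0.4599 0.2149 0.1325]
 [0.486  0.2229 0.1382]]
5.925 [0.478  0.2376 0.158 ] q [  14.8   12.9  -49.   104.3   10.5   67.7 -110.9] F [-0.27 -0.73 -0.96] w 0.0214
[[-2.000e-03  9.581e-01  2.865e-01]
 [-1.200e-03  2.865e-01 -9.581e-01]
 [-1.000e+00 -2.300e-03  5.000e-04]]
delta [-0.0023  0.1303 -0.1248]
```

Emit:
step_arm(deltas=[[-1,-0.005,0.03,-0.029,0],[-1,-0.005,0.065,-0.063,0],[-1,-0.005,0.1,-0.095,0],[-1,-0.005,0.13,-0.125,0],[-1,-0.005,0.13,-0.125,0],[-1,-0.005,0.13,-0.125,0],[-1,-0.005,0.13,-0.125,0]])

```text
time_s: 6.8
tool_pos: [0.5673, 0.3937, 0.1638]
tool_rot: [-34.1, 89.9, -107.5]
force: [-0.7, -0.1, -0.4]
grip_width: 0.0215
```

```bash
cat > fit.py <<'E'
from h import *
from scipy.optimize import least_squares
import sys
def circ(Q,r):
    f=lambda c:np.hypot(Q[:,0]-c[0],Q[:,1]-c[1])-r
    s=least_squares(f,Q[:,:2].mean(0)+[.02,-.02],loss='soft_l1',f_scale=.001);return s.x.round(4),round(float(np.sqrt(np.mean(s.fun**2))),5)
o=monitor.get_obs();t=o['tool_pos'];print('tcp',t.round(4),o['time_s'])
rim=t[2]-.0435
p,d=read_camera('side');cv2.imwrite('pics/side_%d.png'%(o['time_s']*100),p[60:,:500,::-1]) ;P=pts('side',d)
sel=lambda P,lo,hi:P[(np.hypot(P[:,0]-.567,P[:,1]-.3945)<.05)&(P[:,2]>lo)&(P[:,2]<hi)]
Q=sel(P,rim+.003,rim+.017);print('cap wall',len(Q),circ(Q,.032))
Q=sel(P,rim+.0185,rim+.022);print('cap top',len(Q),Q.mean(0) if len(Q) else '')
Q=sel(P,.012,.066);print('tin now',len(Q),circ(Q,.032))
Q=sel(pts('side',np.load('side0.npy')),.012,.066);print('tin side0',len(Q),circ(Q,.032))
Q=sel(pts('top',np.load('top0.npy')),.088,.096);print('tin top0 neck',len(Q),cv2.minEnclosingCircle(Q[:,:2].astype(np.float32)))
Q=sel(pts('side',np.load('side0.npy')),.088,.096);print('tin side0 neck',len(Q),cv2.minEnclosingCircle(Q[:,:2].astype(np.float32)))
E
python3 fit.py
```

```text
tcp [0.5673 0.3937 0.1638] 6.8
cap wall 183 (array([0.5678, 0.3924]), 0.00066)
cap top 400 [0.55439024 0.39507763 0.14087763]
tin now 546 (array([0.5692, 0.3934]), 0.00067)
tin side0 544 (array([0.5692, 0.3934]), 0.00066)
tin top0 neck 342 ((0.5669907331466675, 0.394798219203949), 0.026469426229596138)
tin side0 neck 616 ((0.5678326487541199, 0.3938353657722473), 0.026576237753033638)
```

Emit:
step_arm(deltas=[[-1,0.01,0.001,-0.001,0],[-1,0.02,0.001,-0.001,0],[-1,0.026,0.001,-0.001,0],[-1,0.03,0.001,-0.001,0],[-1,0.034,0.001,-0.001,0],[-1,0.038,0.001,-0.001,0],[-1,0.042,0.001,-0.001,0],[-1,0.044,0.001,-0.001,0],[-1,0.044,0.001,-0.001,0]])

```text
time_s: 7.98
tool_pos: [0.5681, 0.3965, 0.1203]
tool_rot: [-64.1, 90.0, -137.5]
force: [0.0, -0.1, -0.9]
grip_width: 0.0216
```

```bash
python3 st.py; python3 fit.py | head -4; ls -t pics | head -1
```

```text
7.975 [0.5681 0.3965 0.1203] q [  -5.9   35.1  -44.9   83.2   25.3   72.1 -126.7] F [ 0.05 -0.06 -0.89] w 0.0216
[[-2.000e-04  9.580e-01  2.867e-01]
 [-2.000e-04  2.867e-01 -9.580e-01]
 [-1.000e+00 -3.000e-04  1.000e-04]]
tcp [0.5681 0.3965 0.1203] 7.975
cap wall 161 (array([0.5687, 0.3951]), 0.00142)
cap top 342 [0.55448522 0.39571235 0.09724378]
tin now 548 (array([0.5692, 0.3934]), 0.00066)
side_797.png
```

Emit:
step_arm(deltas=[[-1,0.001,0,0.001,0],[-1,0.002,0,0.001,0],[-1,0.003,0,0.001,0]])

```text
time_s: 8.4
tool_pos: [0.5687, 0.3956, 0.1184]
tool_rot: [63.1, 90.0, -10.2]
force: [-0.8, -2.0, 6.2]
grip_width: 0.0211
```

Emit:
step_arm(deltas=[[0,0,0,0,0],[0,0,0,0,0],[0,0,0,0,0],[0,0,0,0,0]])

```text
time_s: 8.9
tool_pos: [0.5683, 0.3956, 0.1173]
tool_rot: [-72.5, 90.0, -145.9]
force: [0.1, 0.3, 0.1]
grip_width: 0.0429
```

```bash
python3 st.py; python3 fit.py; ls -t pics | head -1
```

```text
8.9 [0.5683 0.3956 0.1173] q [  -5.8   35.2  -44.9   83.4   25.4   71.8 -126.7] F [0.1  0.3  0.05] w 0.0429
[[-2.000e-04  9.580e-01  2.868e-01]
 [-2.000e-04  2.868e-01 -9.580e-01]
 [-1.000e+00 -3.000e-04  1.000e-04]]
tcp [0.5683 0.3956 0.1173] 8.9
cap wall 152 (array([0.5692, 0.3943]), 0.00062)
cap top 223 [0.55257628 0.39369327 0.09472932]
tin now 552 (array([0.5692, 0.3934]), 0.00065)
tin side0 544 (array([0.5692, 0.3934]), 0.00066)
tin top0 neck 342 ((0.5669907331466675, 0.394798219203949), 0.026469426229596138)
tin side0 neck 616 ((0.5678326487541199, 0.3938353657722473), 0.026576237753033638)
side_890.png
```

Emit:
step_arm(deltas=[[0.3,0,0,0,0],[0.5,-0.03,0,0,0],[1,-0.09,0,0,0],[1,-0.143,0,0,0],[1,-0.143,0,0,0]])

```text
time_s: 9.57
tool_pos: [0.5697, 0.3978, 0.2665]
tool_rot: [111.1, 89.5, 37.8]
force: [0.5, 0.7, 0.1]
grip_width: 0.0834
```

Emit:
step_arm(deltas=[[1,0,-0.019,0.056,0],[1,0,-0.038,0.112,-9],[1,0,-0.057,0.168,-18],[1,0,-0.076,0.224,-27],[1,0,-0.095,0.28,-36],[1,0,-0.114,0.336,-45],[1,0,-0.133,0.392,-54],[1,0,-0.152,0.448,-63],[1,0,-0.171,0.504,-72],[1,0,-0.193,0.5685,-76.6],[1,0,-0.193,0.5685,-76.6],[1,0,-0.193,0.5685,-76.6]])

```text
time_s: 11.08
tool_pos: [0.5461, -0.2045, 0.2596]
tool_rot: [123.4, 89.9, 126.6]
force: [0.2, 0.8, 0.7]
grip_width: 0.0873
```

```bash
python3 st.py .546 -.204 .148;  python3 - <<'E'
from h import *
from fit import circ,sel
P=pts('side',read_camera('side')[1])
for n,lo,hi in(('cap wall',.078,.092),('tin',.012,.066)):
    Q=sel(P,lo,hi);print('final',n,len(Q),circ(Q,.032))
Q=sel(P,.092,.098);print('captop z by side',Q.mean(0),np.linalg.lstsq(np.c_[Q[:,:2],np.ones(len(Q))],Q[:,2],rcond=None)[0])
p,_=read_camera('side');cv2.imwrite('pics/s2.png',p[...,::-1])
E
```

```text
11.075 [ 0.5461 -0.2045  0.2596] q [ 59.9  15.5 -49.9  90.   11.9  80.1  12.1] F [0.21 0.77 0.69] w 0.0873
[[-0.0011 -0.0553  0.9985]
 [ 0.0014  0.9985  0.0553]
 [-1.      0.0015 -0.001 ]]
delta [1.116e-01 3.000e-04 1.000e-04]
tcp [ 0.5461 -0.2045  0.2596] 11.075fit.py:6: RuntimeWarning: Mean of empty slice.
  s=least_squares(f,Q[:,:2].mean(0)+[.02,-.02],loss='soft_l1',f_scale=.001);return s.x.round(4),round(float(np.sqrt(np.mean(s.fun**2))),5)
  ret = um.true_divide(
Traceback (most recent call last):
  File "fit.py", line 11, in <module>
    Q=sel(P,rim+.003,rim+.017);print('cap wall',len(Q),circ(Q,.032))
                                                       ~~~~^^^^^^^^
  File "fit.py", line 6, in circ
    s=least_squares(f,Q[:,:2].mean(0)+[.02,-.02],loss='soft_l1',f_scale=.001);return s.x.round(4),round(float(np.sqrt(np.mean(s.fun**2))),5)
ValueError: Initial guess is outside of provided bounds
```

My fit module runs its script body on import, so I'm splitting that out and rechecking.

```bash
cat > chk.py <<'E'
from h import *
import sys
from scipy.optimize import least_squares
def circ(Q,r):
    s=least_squares(lambda c:np.hypot(Q[:,0]-c[0],Q[:,1]-c[1])-r,Q[:,:2].mean(0)+[.02,-.02],loss='soft_l1',f_scale=.001)
    return s.x.round(4),round(float(np.sqrt(np.mean(s.fun**2))),5)
p,d=read_camera('side');cv2.imwrite(sys.argv[1],p[...,::-1]);P=pts('side',d)
sel=lambda lo,hi:P[(np.hypot(P[:,0]-.567,P[:,1]-.3945)<.05)&(P[:,2]>lo)&(P[:,2]<hi)]
for n,lo,hi in(('cap wall',.078,.092),('tin',.012,.066)):
    Q=sel(lo,hi);print(n,len(Q),circ(Q,.032))
Q=sel(.092,.099);print('captop',Q.mean(0).round(4),'tilt',np.linalg.lstsq(np.c_[Q[:,:2],np.ones(len(Q))],Q[:,2],rcond=None)[0][:2].round(3))
Q=P[(abs(P[:,0]-.6)<.2)&(abs(P[:,1]+.2)<.1)&(P[:,2]>.1)]
E
python3 chk.py pics/s2.png
```

```text
cap wall 158 (array([0.5692, 0.3942]), 0.00061)
tin 557 (array([0.5692, 0.3935]), 0.00067)
captop [0.5648 0.3972 0.0958] tilt [ 0.003 -0.008]
```

View pics/s2.png

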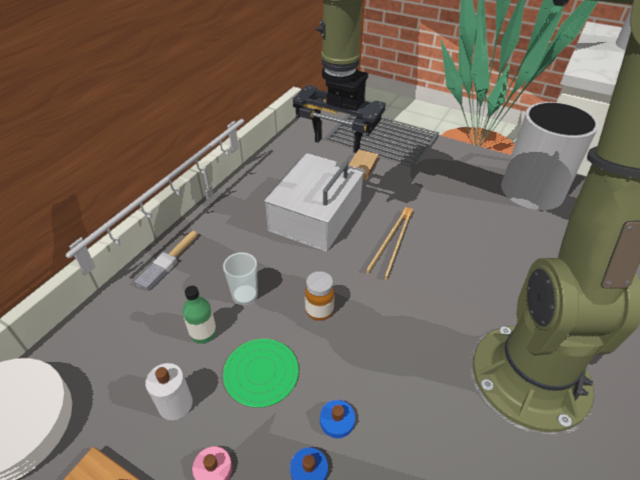

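The cap sits level on the tin at (168,390), and the other things haven't moved. The gripper hangs above the box handle at (337,185). Next I grip the bar.

Emit:
step_arm(deltas=[[1,0.05,0,0,0],[1,0.09,0,0,0],[1,0.112,0,0,0],[-1,0.112,0,0,0],[-1,0.112,0,0,0],[-1,0.112,0,0,0],[-1,0.112,0,0,0],[-1,0.112,0,0,0],[-1,0.112,0,0,0],[-1,0.112,0,0,0],[-1,0.112,0,0,0],[-1,0.112,0,0,0]], newtons=35)

```text
time_s: 12.68
tool_pos: [0.5477, -0.2043, 0.1486]
tool_rot: [-2.8, 89.8, 0.4]
force: [4.2, -1.0, -2.8]
grip_width: 0.0111
```

Emit:
step_arm(deltas=[[-1,0,0,0,0],[-1,0,0,0,0]])

```text
time_s: 12.92
tool_pos: [0.5477, -0.2043, 0.1486]
tool_rot: [-3.1, 89.8, 0.2]
force: [6.0, -0.7, -3.5]
grip_width: 0.0107
```

```bash
python3 st.py; python3 - <<'E'
import numpy as np
h=np.radians(np.linspace(0,45,13)[1:])
x=-.14*np.cos(h)+.048*np.sin(h)+.14; z=.14*np.sin(h)+.048*np.cos(h)-.048
print(np.c_[-z,x].round(4).tolist())
E
```

```text
12.925 [ 0.5477 -0.2043  0.1486] q [ 58.1  20.5 -48.3  98.2  16.3  68.5   8.9] F [ 6.02 -0.68 -3.5 ] w 0.0107
[[ 2.800e-03 -5.710e-02  9.984e-01]
 [ 0.000e+00  9.984e-01  5.710e-02]
 [-1.000e+00 -2.000e-04  2.800e-03]]
[[-0.0091, 0.0034], [-0.0179, 0.0075], [-0.0264, 0.0121], [-0.0346, 0.0172], [-0.0425, 0.0229], [-0.0499, 0.029], [-0.057, 0.0357], [-0.0636, 0.0428], [-0.0697, 0.0503], [-0.0753, 0.0582], [-0.0804, 0.0664], [-0.0849, 0.0749]]
```

Emit:
step_arm(deltas=[[-1,0,0,0.002,0],[-1,-0.0091,0,0.0054,0],[-1,-0.0179,0,0.0095,0],[-1,-0.0264,0,0.0141,0],[-1,-0.0346,0,0.0192,0],[-1,-0.0425,0,0.0249,0],[-1,-0.05,0,0.031,0],[-1,-0.05,0,0.031,0]])

```text
time_s: 13.92
tool_pos: [0.5763, -0.2028, 0.1999]
tool_rot: [-172.0, 89.8, -168.7]
force: [-8.2, -0.3, 2.4]
grip_width: 0.0112
```

```bash
python3 st.py
```

```text
13.925 [ 0.5763 -0.2028  0.1999] q [ 55.4  21.7 -48.4  90.7  16.7  75.3   8. ] F [-8.15 -0.34  2.42] w 0.0112
[[-3.800e-03 -5.660e-02  9.984e-01]
 [-8.000e-04  9.984e-01  5.660e-02]
 [-1.000e+00 -5.000e-04 -3.800e-03]]
```

Emit:
step_arm(deltas=[[-1,-0.007,0,0.0055,0],[-1,-0.0137,0,0.0125,0],[-1,-0.0198,0,0.02,0],[-1,-0.0254,0,0.028,0],[-1,-0.0305,0,0.036,0],[-1,-0.035,0,0.0445,0],[-1,-0.035,0,0.0445,0],[-1,-0.035,0,0.0445,0],[-1,-0.035,0,0.0445,0]])

```text
time_s: 15.05
tool_pos: [0.6217, -0.2004, 0.2367]
tool_rot: [-92.5, 89.9, -89.3]
force: [-7.2, 0.2, 7.1]
grip_width: 0.0107
```

```bash
python3 st.py; python3 chk.py pics/s3.png; python3 - <<'E'
from h import *
t=monitor.get_obs()['tool_pos']; h=np.array([.686,.100]); v=np.array([h[0]-t[0],t[2]-h[1]])
print('r',np.hypot(*v),'angle',np.arctan2(v[1],v[0])-np.arctan2(.048,.14))
for c in('top','side'):
    p,d=read_camera(c); P=pts(c,d)
    Q=np.vstack([pts(c,d,r['pixels']) for r in regions_of(c,'lid')[:1]])
    Q=Q[(Q[:,2]>.12)&(np.abs(Q[:,1]+.2)<.13)]
    # side strips of the lid away from the gripper/handle
    for s in(Q[Q[:,1]>-.13],Q[Q[:,1]<-.275]):
        if len(s)>30:
            a=cv2.fitLine(s[:,[0,2]].astype(np.float32),cv2.DIST_HUBER,0,.01,.01).ravel();print(c,len(s),'lid angle',np.arctan2(abs(a[1]),abs(a[0])).round(3))
E
```

```text
15.05 [ 0.6217 -0.2004  0.2367] q [ 50.5  25.6 -47.7  81.8  19.   80.9   5.8] F [-7.17  0.18  7.12] w 0.0107
[[ 0.000e+00 -5.630e-02  9.984e-01]
 [-1.800e-03  9.984e-01  5.630e-02]
 [-1.000e+00 -1.800e-03 -1.000e-04]]
cap wall 170 (array([0.5692, 0.3942]), 0.00128)
tin 545 (array([0.5692, 0.3935]), 0.00066)
captop [0.5651 0.3972 0.0958] tilt [ 0.004 -0.008]
r 0.15108112740180799 angle 0.8007812975544883
top 727 lid angle 0.774
side 315 lid angle 0.774
side 114 lid angle 0.773
```

View pics/s3.png

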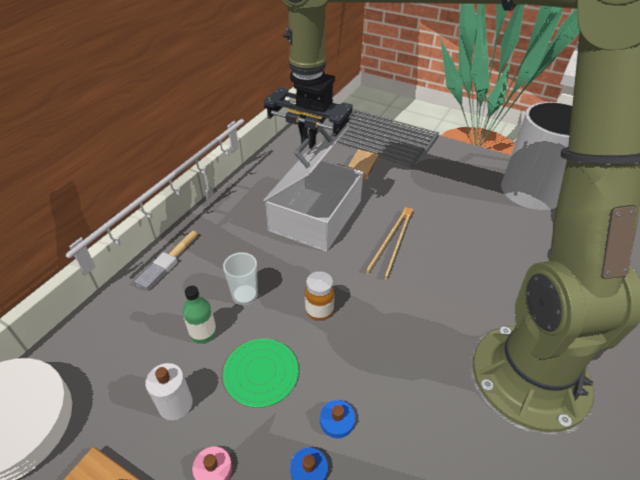

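The lid is open at about 0.774 rad, held by the bar at (308,150). The cap still sits on the tin at (168,390), and nothing else has moved. I'm letting it settle briefly before handing in.

Emit:
step_arm(deltas=[[-1,0,0,0,0],[-1,0,0,0,0],[-1,0,0,0,0],[-1,0,0,0,0]])

```text
time_s: 15.8
tool_pos: [0.6217, -0.2004, 0.2367]
tool_rot: [-93.3, 89.9, -90.1]
force: [-7.7, -0.4, 7.9]
grip_width: 0.0107
```

```bash
python3 st.py; python3 -c "
from cell import env
print(env.sign_off())"
```

```text
15.8 [ 0.6217 -0.2004  0.2367] q [ 50.5  25.6 -47.7  81.8  19.   80.9   5.8] F [-7.7  -0.43  7.95] w 0.0107
[[-0.000e+00 -5.630e-02  9.984e-01]
 [-1.800e-03  9.984e-01  5.630e-02]
 [-1.000e+00 -1.800e-03 -1.000e-04]]
the job is handed in; nothing more can be done
None
```

The job is handed in at 15.8 s: the silver cap is on the tin and let go, and the gripper is holding the steel box's lid open at about 45°.

- **Cap and tin:** in the last check the cap was about 0.7 mm off the tin's centre and level within 0.01 rad. Its top was about 95–96 mm above the slab, which is right for fully seated. I placed it and let go before touching the lid.
- **Lid:** both cameras put it at about 0.774 rad, against 0.80 rad worked out from the arm's position. Both are within the allowed 0.645–0.925 rad. The arm was still over the last 0.75 s, with the bar gripped at a 35 N setting. About 11 N on the wrist, from a slight misfit with the lid's arc, is well under the 120 N limit.
- **Other things:** in the last picture the tumbler, jar, bottle, tongs, matchbox and coloured caps looked unmoved; I did not measure them again.

One check script failed partway because of my own import mistake. I reran it and it didn't affect the arm.

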